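# Sweep the bench litter into the pan

### The job

Clear the litter off the bench: with closed fingers, sweep both spent batteries and the yellow screw cap along the table into the blue litter pan through its open side, until each lies completely inside, past the sloping lip. Push them steadily without flicking them, do not pick anything up, and leave the two small tablet pots and the pH meter standing where they are.

Things in the scene. Friction and masses are not known exactly. Their poses are not given: they have to be found in the camera images.
- litter_pan: low blue pan fixed to the table, one side open (faces roughly world -y). Origin: on the table, near the middle; own y runs from the open side inward, x across. Inside 170 mm wide (x -85..85). Lip slopes up from the table at y = -90 mm to the 2 mm thick floor at y = -70; floor runs on to the back wall at y = +80. Walls from y = -70 on, 5 mm thick, 25 mm high (back rim 29).
- battery_1: spent AA cell, black and beige, 14 x 49 x 14 mm, 23 g, lying on its side on the table; it slides and does not roll freely, but may tip over onto another side (its contact shape is a 14 x 46 x 14 mm box). Origin: centre of its underside as it starts; own y along its length. Litter
- battery_2: second spent AA cell, same look, size, mass, axes and behaviour as the first. Litter
- yellow_cap: yellow round screw cap lying open side up, 34 mm in diameter, 13 mm high, about 12 g. Origin: centre of its underside. Litter
- tin_a: small round white tablet pot with lid, orange label, 38 mm in diameter, 27 mm high; loose, to be left alone. Origin: centre of its underside
- tin_b: small round white tablet pot with lid, pale label, 44 mm in diameter, 29 mm high; loose, to be left alone. Origin: centre of its underside
- ph_meter: small beige pH meter box with dark display and orange button, 35 x 60 x 34 mm (x, y, z); loose, to be left alone. Origin: centre of its underside
- tower_a: tall two-stage filter tower, part of the fixed equipment right of the work (same place always): about 111 x 113 mm at the foot, 364 mm high. Origin: centre of its underside. Keep arm and gripper clear of it, also on the way in from the right

How it is judged:
At the end, for the whole second after the job is handed in: Origins of both batteries and the cap in the pan: 25 mm or more in from the lip's outer edge, before the back wall, between the side walls, lying on its floor (origin below 20 mm; which side is up does not matter), at rest (under 20 mm/s); pots and pH meter upright within 15 mm of where they stood (y of battery_1 in the frame of litter_pan between -0.065 and 0.08 m and x of battery_1 in the frame of litter_pan between -0.085 and 0.085 m and height (world z) of each of battery_1, battery_2, yellow_cap below 0.02 m and linear speed of each of battery_1, battery_2, yellow_cap below 0.02 m/s and y of battery_2 in the frame of litter_pan between -0.065 and 0.08 m and x of battery_2 in the frame of litter_pan between -0.085 and 0.085 m and y of yellow_cap in the frame of litter_pan between -0.065 and 0.08 m and x of yellow_cap in the frame of litter_pan between -0.085 and 0.085 m and distance of each of tin_a, tin_b, ph_meter from where it was at the start of the episode below 0.015 m and angle between each of tin_a, tin_b, ph_meter's own z axis and vertical below 0.2 rad); the robot touches nothing.
It fails at once if a battery or the cap is picked up off the surface (origin more than 35 mm above the table) (height (world z) of any of battery_1, battery_2, yellow_cap above 0.035 m).
It fails at once if a battery or the cap is flicked or thrown (faster than 0.6 m/s) (linear speed of any of battery_1, battery_2, yellow_cap above 0.6 m/s).
It fails at once if a tablet pot or the pH meter is shifted by more than 15 mm, picked up or knocked over (distance of any of tin_a, tin_b, ph_meter from where it was at the start of the episode above 0.015 m or angle between any of tin_a, tin_b, ph_meter's own z axis and vertical above 0.5 rad).
It also fails if it takes over 67 s, if anything falls off the work surface, if the arm or the gripper's body presses on something with over 40 N, if the wrist force passes 120 N, or if a joint passes its speed limit or range.

### The arm

A 7-joint arm with a two-finger parallel gripper is mounted at the origin on a cart in front of the work surface, level with it; the furniture and walls round the work are solid. World frame = base frame: x ahead of the robot, y to its left, z up, the work surface at z = 0. Lengths are in m, angles in rad, forces in N, time in s.
With the tool pointing down it reaches from about 0.35 to 0.9 m from the base axis. Payload 7.2 kg.
Tool frame: the origin (TCP) lies midway between the tips of the shut fingers; the grasp point (between the pads) lies 19 mm behind it; z points along the fingers, y is the direction in which the jaws open and shut (so a half turn about z gives the same grasp; the last joint's range is limited). The gripper opens to 88 mm and grips with 3 to 60 N. Pads are 20 mm wide; open, the fingers measure 115 mm over their backs; the gripper's body (75 mm by 178 mm) begins 61 mm behind the grasp point.
Start: joints at [-0.068, 0.411, -0.013, 1.596, 0.006, 1.134, -0.082], TCP at [0.625, -0, 0.223] pointing down, gripper open.
Joint ranges: [-2.95, 2.95], [-0.29, 1.99], [-1.47, 1.44], [0.14, 2.54], [-1.03, 4.17], [0.13, 1.85], [-2.86, 2.86]. Speed limits (rad/s): [2.39, 2.39, 3.01, 3.01, 3.14, 3.14, 3.14].

### API

Orientations are given as a unit quaternion [w, x, y, z].
In Python, from rig import ctrl gives the robot as it stands.
- The arm moves only by the tool carry_out, never from a script. Its argument "increments" is one flat list of numbers, 6 for each row, row after row: the shift along the world's x, y, z in cm, then the turn, a rotation vector about the world's x, y, z in rad. A call has exactly 5 rows; each row shifts and turns the commanded pose from where the row before left it; what a row does not reach is not made up. A row lasts 1/8 s, in which the tool goes at most 62.5 mm and 10.7 degrees, less where a joint would pass 70% of its speed; a pose out of reach is approached as far as the arm can. A call with a gripper value outside its range is refused whole. "gripper" is the finger opening in cm, from 0 to 8.78, set as the call begins (left out, the last holds). The fingers move at their own pace and stop on an object; "grip_force" is the grip in N (left out, the last holds). Time passes only in rows, so rows that do not move let the fingers close, or fill a call up. It gives the time, the measured TCP pose, the force and the opening at its end, in the units of the state.
- ctrl.get_state(): the state, without advancing time (a new reading comes with each control period).
- ctrl.read_camera(name): name is "scene" or "side" or "wrist"; returns the picture (400x640x3 uint8, blue, green, red); there is no depth.
- ctrl.camera_params(name): a dict with "fx", "fy", "cx", "cy" (pixels), "dist_coeffs" ([k1, k2, p1, p2, k3] as OpenCV has them; the pictures are not rectified), "world_to_cam" (4x4, takes a point from world to camera coordinates). Camera axes: x right, y up, looking along -z (the intrinsics and any distortion apply to the point x, -y, -z); pixel columns grow to the right and rows downward; lengths in m; the calibration is good to about 2 mm. A picture is of the moment at which its call begins: read the wrist's pose just before it. camera_params takes no time and is no camera call; for the wrist camera it gives the pose at the moment of the call.
- ctrl.finish_job(): hands the job in, once; it reports no verdict.
The state is a dict: "clock": time; "joint_pos": joint angles; "qd": joint speeds; "tau": joint torques, N m; "position": TCP position; "eef_rot": TCP orientation; "contact_force": force on the tool from outside, world axes, zero at the start; "ft_torque": the same for the moment, N m; "gripper_width": opening from 0.0 (shut) to 1.0 (fully open).
Only numpy, scipy, OpenCV 4.12 (cv2) and the standard library are available. Lean on these libraries where they do the work, as an engineer would, in place of code of your own. Each camera call takes 0.05 s, during which the arm holds its last target.

## Working session

There is one attempt and no reset: what is moved stays moved. The work goes in short steps, Python scripts to look and compute and a tool call to move; the robot and the scene stay as the last step left them, time stands still between calls to the robot, and variables do not carry over. Pictures are saved under pics/ and viewed, and the job is handed in when it is done.

Besides the shell and the picture viewer there is one more tool, called after ">>>" by a JSON object that holds its "name" and its "arguments". carry_out: Moves the arm, as the interface text tells. Its arguments: {"type":"object","properties":{"increments":{"type":"array","items":{"type":"number"}},"gripper":{"type":"number"},"grip_force":{"type":"number"}},"required":["increments"]}

```bash
ls; mkdir -p pics; python3 - <<'E'
from rig import ctrl
import cv2
for n in ["scene","side","wrist"]:
    p=ctrl.camera_params(n)
    cv2.imwrite(f"pics/{n}0.png",ctrl.read_camera(n)); print(n,p)
print(ctrl.get_state())
E
```

```text
pics
scene {'fx': 444.127005638623, 'fy': 444.127005638623, 'cx': 323.6170488745799, 'cy': 201.25962017074315, 'dist_coeffs': array([-0.00314311,  0.        ,  0.        ,  0.        ,  0.        ]), 'world_to_cam': array([[-0.85265032, -0.52202052,  0.02195494,  0.49537535],
       [ 0.26392672, -0.39406239,  0.88037351, -0.17868044],
       [-0.45092142,  0.75644525,  0.47377259, -0.94553212],
       [ 0.        ,  0.        ,  0.        ,  1.        ]])}
side {'fx': 450.5488911198324, 'fy': 450.5488911198324, 'cx': 315.0124708674072, 'cy': 207.581546632204, 'dist_coeffs': array([-0.01763251,  0.        ,  0.        ,  0.        ,  0.        ]), 'world_to_cam': array([[ 0.83311643, -0.55307247,  0.00527787, -0.46727006],
       [ 0.36059899,  0.55037157,  0.75303353, -0.24193026],
       [-0.41938691, -0.62546142,  0.65796097, -0.80344565],
       [ 0.        ,  0.        ,  0.        ,  1.        ]])}
wrist {'fx': 337.7865513381548, 'fy': 337.7865513381548, 'cx': 317.64792126099985, 'cy': 202.9095696010683, 'dist_coeffs': array([-0.05800651,  0.        ,  0.        ,  0.        , 
[... 386 characters left out ...]
5, 'joint_pos': array([-0.06821622,  0.41174785, -0.01271375,  1.59679608,  0.00560007,
        1.13430029, -0.08217667]), 'qd': array([ 0.00037112, -0.00077125, -0.00137343, -0.00458761,  0.00174232,
       -0.00038717, -0.00182358]), 'tau': array([ 1.23447033e-03, -5.88331139e+01,  6.41932636e-01, -2.91289848e+01,
       -5.37989591e-02,  1.57438387e-02,  1.06989046e-04]), 'position': array([ 6.24635550e-01, -2.05531865e-05,  2.22005310e-01]), 'eef_rot': array([-3.99212889e-04,  7.07083831e-01,  7.07129469e-01, -4.58559045e-04]), 'contact_force': array([-0.31078501, -0.51785429,  0.0096603 ]), 'ft_torque': array([ 0.0080225 ,  0.07069537, -0.00527703]), 'gripper_width': 1.0005493947939694}
```

View pics/scene0.png

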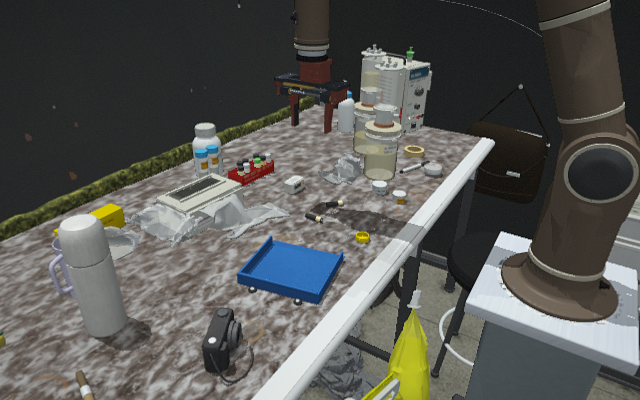

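View pics/side0.png

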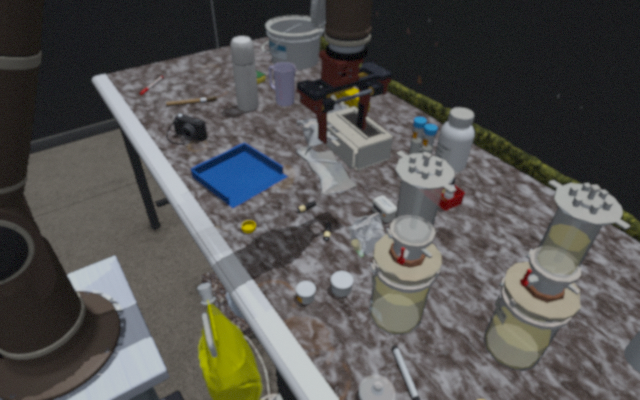

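View pics/wrist0.png

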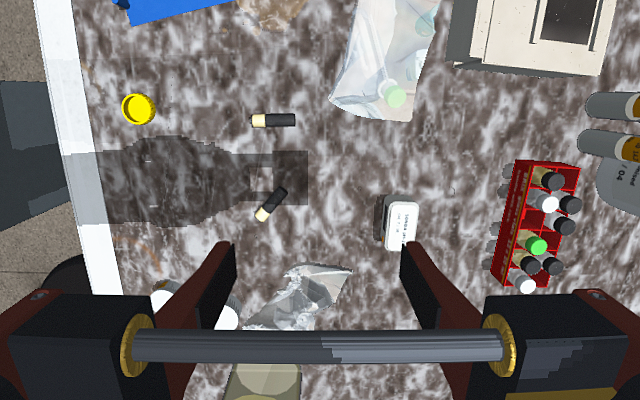

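```bash
cat > h.py <<'E'
from rig import ctrl
import cv2, numpy as np
def ray(p,uv):
    K=np.array([[p['fx'],0,p['cx']],[0,p['fy'],p['cy']],[0,0,1]])
    x,y=cv2.undistortPoints(np.array([[uv]],float),K,np.array(p['dist_coeffs']))[0,0]
    R=p['world_to_cam'][:3,:3];t=p['world_to_cam'][:3,3]
    return -R.T@t, R.T@np.array([x,-y,-1])
def w(p,uv,z=0):
    o,d=ray(p,uv); s=(z-o[2])/d[2]; return np.round(o+s*d,4)
def proj(p,X):
    X=np.atleast_2d(X).astype(float);R=p['world_to_cam'][:3,:3];t=p['world_to_cam'][:3,3]
    c=X@R.T+t; c=c*[1,-1,-1]
    K=np.array([[p['fx'],0,p['cx']],[0,p['fy'],p['cy']],[0,0,1]])
    return cv2.projectPoints(c,np.zeros(3),np.zeros(3),K,np.array(p['dist_coeffs']))[0][:,0]
E
python3 - <<'E'
import cv2
a=cv2.imread('pics/scene0.png')[165:310,230:450]; cv2.imwrite('pics/sc.png',cv2.resize(a,None,fx=3.6,fy=3.6,interpolation=2))
a=cv2.imread('pics/side0.png')[135:315,180:420]; cv2.imwrite('pics/sd.png',cv2.resize(a,None,fx=3.3,fy=3.3,interpolation=2))
a=cv2.imread('pics/wrist0.png')[70:260,100:440]; cv2.imwrite('pics/wr.png',cv2.resize(a,None,fx=2.3,fy=2.3,interpolation=2))
E
```

```text
(no output)
```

View pics/sc.png

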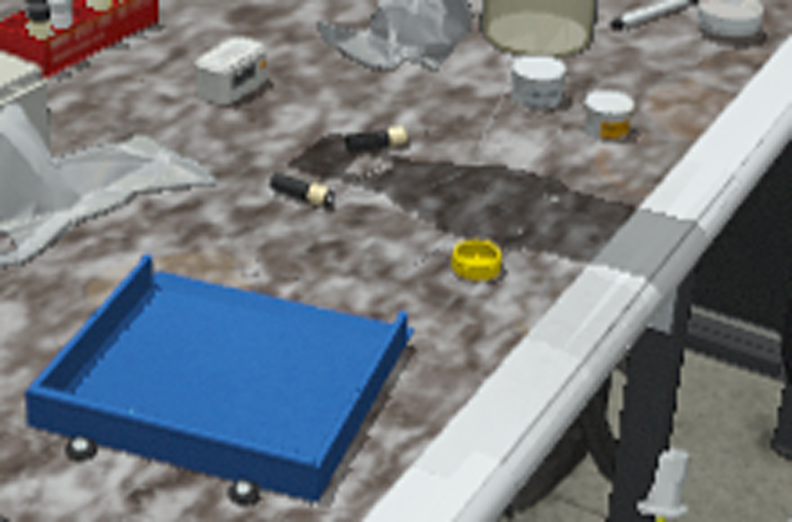

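View pics/sd.png

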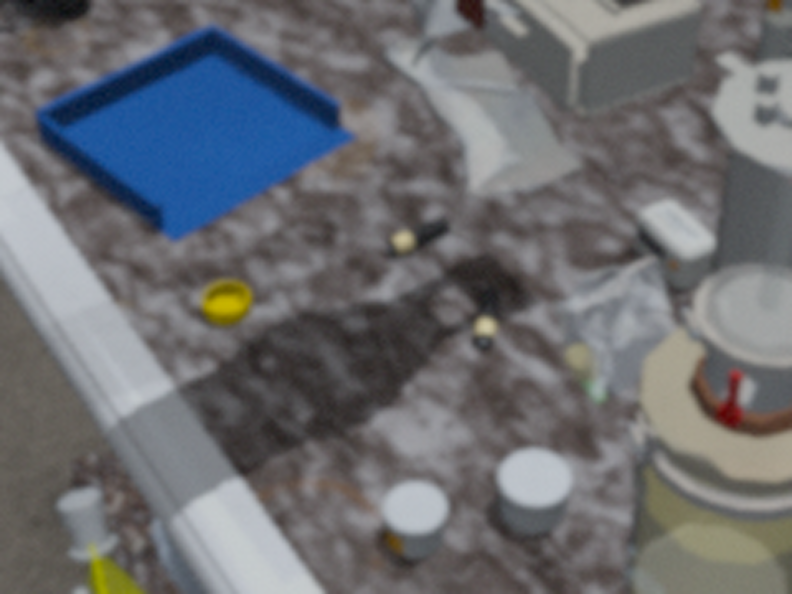

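View pics/wr.png

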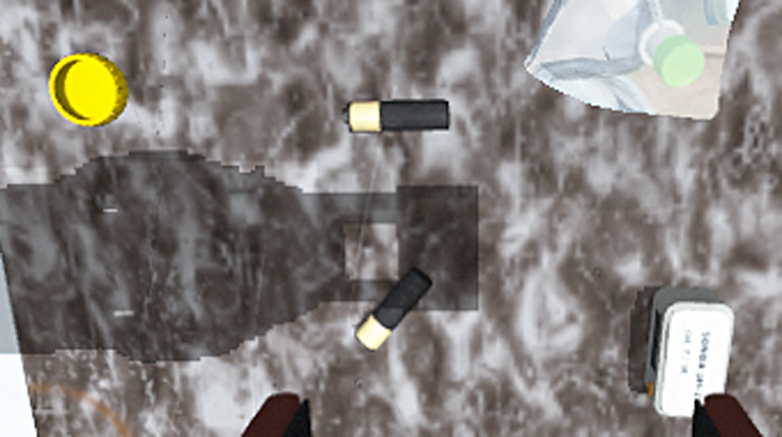

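```bash
python3 - <<'E'
from h import *
sc=ctrl.camera_params('scene');sd=ctrl.camera_params('side');wr=ctrl.camera_params('wrist')
S=lambda x,y,z=0:w(sc,(230+x/3.6,165+y/3.6),z)
D=lambda x,y,z=0:w(sd,(180+x/3.3,135+y/3.3),z)
W=lambda x,y,z=0:w(wr,(100+x/2.3,70+y/2.3),z)
print('backL/R scene',S(28,395,.029),S(322,467,.029),'front top',S(148,257,.025),S(403,315,.025))
print('side back',D(40,118,.029),D(210,28,.029),'front',D(160,207,.025),D(338,100,.025),'lip',D(175,240),D(355,135))
print('cap',W(88,90,.008),D(226,302,.007),S(477,258,.007))
print('b1',W(347,117,.007),W(449,114,.007),D(395,243,.007),D(448,228,.007))
print('b2',W(368,343,.007),W(423,276,.007))
print('ph',W(697,358,.034),W(665,302,.034),W(733,302,.034),W(728,415,.034),W(655,408,.034))
print('tins a,b',D(414,512,.027),D(533,482,.029),S(608,103,.027),S(537,70,.029))
E
```

```text
backL/R scene [0.5618 0.3682 0.029 ] [0.3891 0.33   0.029 ] front top [0.5968 0.2114 0.025 ] [0.4251 0.1773 0.025 ]
side back [0.3929 0.3127 0.029 ] [0.5597 0.3541 0.029 ] front [0.4258 0.169  0.025 ] [0.5998 0.2121 0.025 ] lip [0.4291 0.1578 0.    ] [0.6038 0.1945 0.    ]
cap [0.4283 0.0718 0.008 ] [0.4272 0.072  0.007 ] [0.4281 0.0682 0.007 ]
b1 [0.5518 0.0578 0.007 ] [0.6004 0.059  0.007 ] [0.5572 0.0604 0.007 ] [0.5983 0.0532 0.007 ]
b2 [ 0.5562 -0.0565  0.007 ] [ 0.5858 -0.0206  0.007 ]
ph [ 0.7201 -0.0544  0.034 ] [ 0.7026 -0.026   0.034 ] [ 0.7351 -0.026   0.034 ] [ 0.738  -0.0849  0.034 ] [ 0.7012 -0.0809  0.034 ]
tins a,b [ 0.4288 -0.1655  0.027 ] [ 0.4987 -0.1867  0.029 ] [ 0.431  -0.1589  0.027 ] [ 0.5008 -0.1773  0.029 ]
```

>>> {"name": "carry_out", "arguments": {"increments": [-0.8,0.5,-3,0,0,0.05,-0.8,0.5,-3,0,0,0.05,-0.8,0.5,-3,0,0,0.05,-0.8,0.5,-3,0,0,0.05,-1.0,0.7,-3,0,0,0.02], "gripper": 0, "grip_force": 20}}

```text
clock: 0.78
position: [0.5826, 0.0269, 0.0715]
eef_rot: [-0.0, 0.625, 0.781, -0.0]
contact_force: [0.5, 0.2, -0.4]
gripper_width: 0.468
```

```bash
python3 - <<'E'
from h import *
sc=ctrl.camera_params('scene');sd=ctrl.camera_params('side')
print(w(sc,(380,178)),w(sd,(398,328)))
cv2.imwrite('pics/w1.png',ctrl.read_camera('wrist'))
E
```

```text
[ 0.5419 -0.2764  0.    ] [ 0.5355 -0.3154  0.    ]
```

View pics/w1.png

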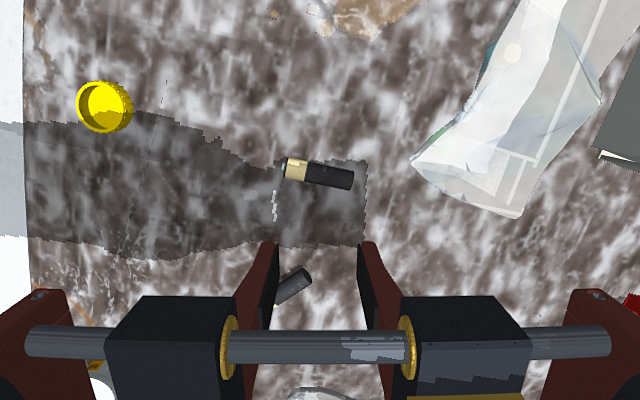

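>>> {"name": "carry_out", "arguments": {"increments": [0,0,0,0,0,0,0,0,-1.5,0,0,0,0,0,-2,0,0,0,0,0,-2,0,0,0,0,0,-1,0,0,0]}}

```text
clock: 1.45
position: [0.5832, 0.0266, 0.007]
eef_rot: [0.0, 0.625, 0.78, -0.0]
contact_force: [0.5, 0.0, 0.2]
gripper_width: 0.008
```

```bash
python3 - <<'E'
from h import *
cv2.imwrite('pics/w2.png',ctrl.read_camera('wrist')); s=ctrl.get_state();print(s['position'],s['contact_force'],s['gripper_width'])
E
```

```text
[0.58267892 0.02663768 0.00613243] [-0.51308299  0.33928631  0.56634448] 0.0011901651178497033
```

View pics/w2.png

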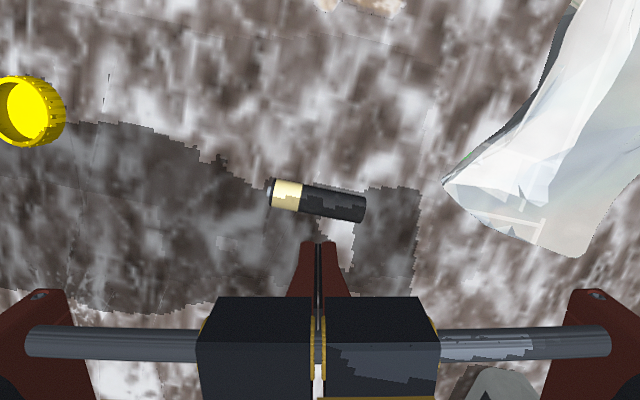

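>>> {"name": "carry_out", "arguments": {"increments": [-0.22,0.98,0,0,0,0,-0.22,0.98,0,0,0,0,-0.26,1.17,0,0,0,0,-0.26,1.17,0,0,0,0,-0.26,1.17,0,0,0,0]}}

```text
clock: 2.12
position: [0.5707, 0.0828, 0.0079]
eef_rot: [0.0, 0.625, 0.781, 0.0]
contact_force: [-0.6, -0.9, 0.3]
gripper_width: 0.002
```

```bash
python3 - <<'E'
from h import *
cv2.imwrite('pics/w3.png',ctrl.read_camera('wrist')); s=ctrl.get_state();print(s['position'],s['contact_force'],s['gripper_width'])
E
```

```text
[0.57022985 0.0849027  0.00781148] [ 0.52268263  1.16612092 -0.05830415] 0.011276217897880962
```

View pics/w3.png

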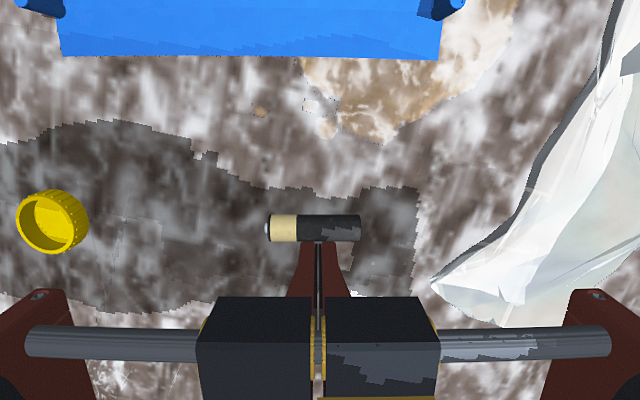

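>>> {"name": "carry_out", "arguments": {"increments": [-0.28,1.27,0,0,0,0,-0.28,1.27,0,0,0,0,-0.28,1.27,0,0,0,0,-0.28,1.27,0,0,0,0,-0.28,1.27,0,0,0,0]}}

```text
clock: 2.8
position: [0.5566, 0.1461, 0.0076]
eef_rot: [-0.0, 0.625, 0.781, 0.0]
contact_force: [0.5, -0.1, -0.6]
gripper_width: 0.007
```

>>> {"name": "carry_out", "arguments": {"increments": [-0.28,1.27,0,0,0,0,-0.28,1.27,0,0,0,0,-0.28,1.27,0,0,0,0,-0.28,1.27,0,0,0,0,-0.28,1.27,0,0,0,0]}}

```text
clock: 3.42
position: [0.5426, 0.2095, 0.0077]
eef_rot: [0.0, 0.625, 0.78, 0.0]
contact_force: [0.4, 0.6, 0.7]
gripper_width: 0.002
```

```bash
python3 - <<'E'
from h import *
cv2.imwrite('pics/w4.png',ctrl.read_camera('wrist')); s=ctrl.get_state();print(s['position'],s['contact_force'],s['gripper_width'])
E
```

```text
[0.54202613 0.21189723 0.00770322] [-0.73196241  1.37582547  0.88436945] 0.008957933172920048
```

View pics/w4.png

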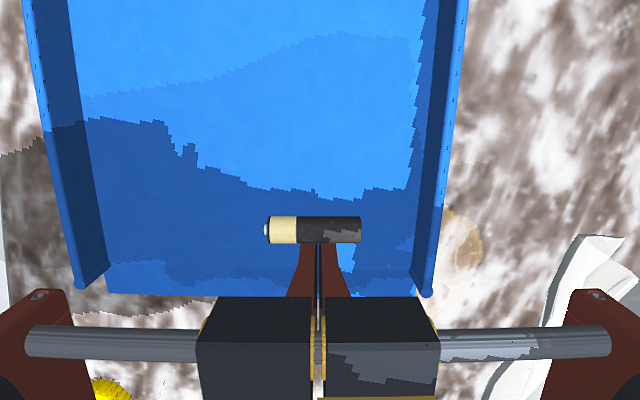

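>>> {"name": "carry_out", "arguments": {"increments": [-0.3,1.4,0,0,0,0,-0.35,1.55,0,0,0,0,-0.35,1.55,0,0,0,0,-0.35,1.55,0,0,0,0,-0.3,1.2,0,0,0,0]}}

```text
clock: 4.1
position: [0.5259, 0.2826, 0.0077]
eef_rot: [-0.0, 0.625, 0.781, 0.0]
contact_force: [-0.7, -0.6, 0.1]
gripper_width: 0.004
```

>>> {"name": "carry_out", "arguments": {"increments": [0,0,0,0,0,0,0.5,-2,0,0,0,0,0,0,3,0,0,0,0,0,3,0,0,0,0.5,-2,2,0,0,0]}}

```text
clock: 4.72
position: [0.537, 0.2398, 0.089]
eef_rot: [0.0, 0.625, 0.781, 0.001]
contact_force: [0.3, 0.6, 0.7]
gripper_width: 0.001
```

```bash
python3 - <<'E'
from h import *
cv2.imwrite('pics/w5.png',ctrl.read_camera('wrist')); s=ctrl.get_state();print(s['position'],s['contact_force'],s['gripper_width'])
E
```

```text
[0.53943595 0.23554939 0.0911378 ] [ 1.02851004 -3.18147032  1.18926726] 0.004040231682637341
```

View pics/w5.png

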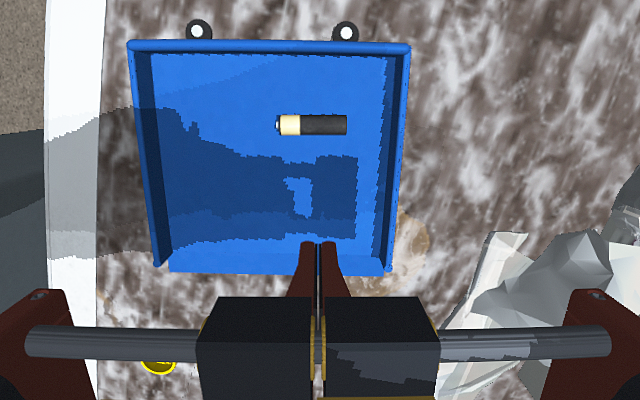

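>>> {"name": "carry_out", "arguments": {"increments": [1,-5,0,0,0,0.1,1,-5,0,0,0,0.1,1,-5,0,0,0,0.1,1,-5,0,0,0,0.1,1,-5,0,0,0,0.1]}}

```text
clock: 5.4
position: [0.5857, -0.0131, 0.087]
eef_rot: [-0.0, 0.412, 0.911, -0.001]
contact_force: [-0.2, 0.6, -0.4]
gripper_width: 0.005
```

>>> {"name": "carry_out", "arguments": {"increments": [0.65,-2.5,0,0,0,0.03,0,-2,-1,0,0,0,0,0,-2,0,0,0,0,0,0,0,0,0,0,0,0,0,0,0]}}

```text
clock: 6.02
position: [0.5925, -0.0535, 0.0576]
eef_rot: [-0.0, 0.399, 0.917, -0.0]
contact_force: [0.1, 0.4, -0.9]
gripper_width: 0.006
```

```bash
python3 - <<'E'
from h import *
cv2.imwrite('pics/w6.png',ctrl.read_camera('wrist')); s=ctrl.get_state();print(s['position'],s['contact_force'],s['gripper_width'])
E
```

```text
[ 0.59288768 -0.05338294  0.05796358] [ 0.49249869 -0.2604657   0.29313374] 0.005375789393411633
```

View pics/w6.png

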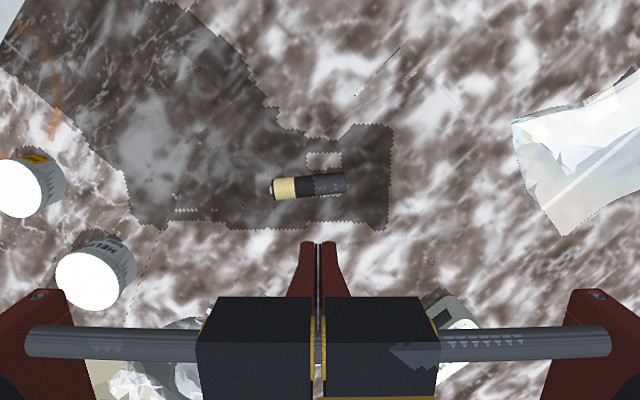

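>>> {"name": "carry_out", "arguments": {"increments": [-0.4,-0.75,0,0,0,0,0,0,-2,0,0,0,0,0,-2,0,0,0,0,0,-1,0,0,0,0,0,0,0,0,0]}}

```text
clock: 6.7
position: [0.5884, -0.0615, 0.0074]
eef_rot: [-0.0, 0.399, 0.917, -0.0]
contact_force: [0.1, -0.5, -0.1]
gripper_width: 0.006
```

```bash
python3 - <<'E'
from h import *
cv2.imwrite('pics/w7.png',ctrl.read_camera('wrist')); s=ctrl.get_state();print(s['position'],s['contact_force'],s['gripper_width'])
E
```

```text
[ 0.58891534 -0.0614395   0.00796941] [ 0.26860731 -0.13700287  0.11409314] 0.0032478119184747387
```

View pics/w7.png

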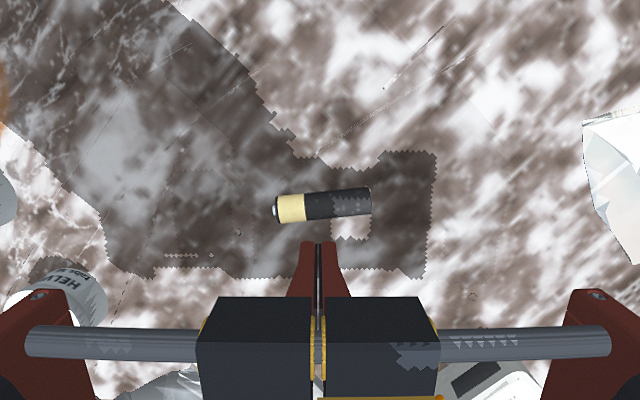

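>>> {"name": "carry_out", "arguments": {"increments": [-0.68,0.73,0,0,0,0,-0.68,0.73,0,0,0,0,-0.66,0.75,0,0,0,-0.05,-0.62,0.78,0,0,0,-0.05,-0.58,0.81,0,0,0,-0.05]}}

```text
clock: 7.38
position: [0.5561, -0.0224, 0.0081]
eef_rot: [0.0, 0.467, 0.884, 0.0]
contact_force: [-0.6, 0.1, 0.8]
gripper_width: 0.005
```

```bash
python3 - <<'E'
from h import *
cv2.imwrite('pics/w8.png',ctrl.read_camera('wrist')); s=ctrl.get_state();print(s['position'],s['contact_force'],s['gripper_width'])
E
```

```text
[ 0.55529397 -0.02098225  0.00802782] [-0.26386495  2.35794597  0.1398522 ] 0.00908269066826844
```

View pics/w8.png

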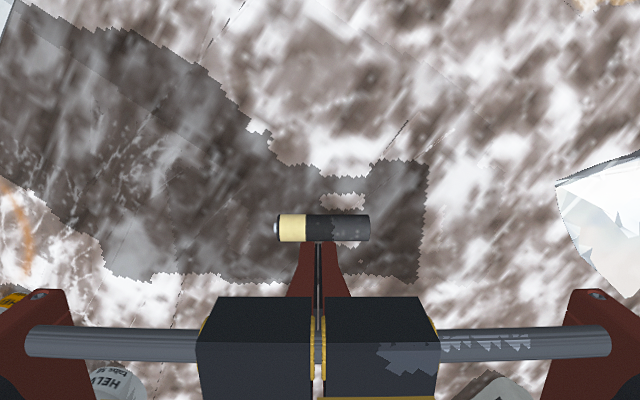

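>>> {"name": "carry_out", "arguments": {"increments": [-0.59,0.93,0,0,0,-0.065,-0.53,0.96,0,0,0,-0.065,-0.46,1.0,0,0,0,-0.065,-0.4,1.02,0,0,0,-0.065,-0.33,1.05,0,0,0,-0.065]}}

```text
clock: 8.05
position: [0.5332, 0.0269, 0.008]
eef_rot: [0.0, 0.604, 0.797, 0.0]
contact_force: [-0.4, -0.3, -0.3]
gripper_width: 0.007
```

```bash
python3 - <<'E'
from h import *
cv2.imwrite('pics/w9.png',ctrl.read_camera('wrist')); s=ctrl.get_state();print(s['position'],s['contact_force'],s['gripper_width'])
E
```

```text
[0.53280122 0.02879367 0.00798345] [-0.54976339  0.13708308 -0.22586762] 0.0027742391708969216
```

View pics/w9.png

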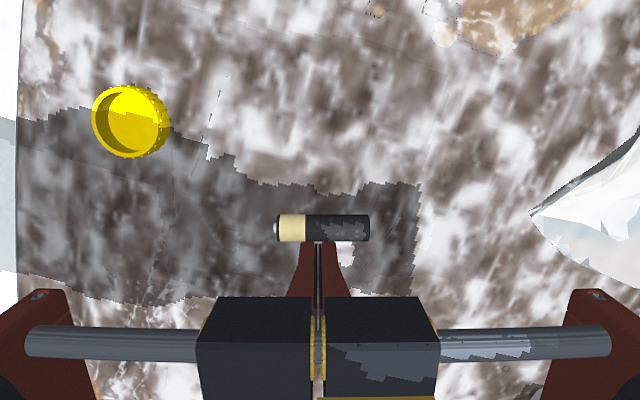

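>>> {"name": "carry_out", "arguments": {"increments": [-0.28,1.1,0,0,0,-0.055,-0.28,1.27,0,0,0,0,-0.28,1.27,0,0,0,0,-0.28,1.27,0,0,0,0,-0.28,1.27,0,0,0,0]}}

```text
clock: 8.72
position: [0.5193, 0.089, 0.0077]
eef_rot: [-0.0, 0.625, 0.781, 0.0]
contact_force: [0.3, 0.3, 0.1]
gripper_width: 0.002
```

>>> {"name": "carry_out", "arguments": {"increments": [-0.28,1.27,0,0,0,0,-0.28,1.27,0,0,0,0,-0.28,1.27,0,0,0,0,-0.28,1.27,0,0,0,0,-0.28,1.27,0,0,0,0]}}

```text
clock: 9.35
position: [0.5053, 0.1525, 0.0077]
eef_rot: [0.0, 0.625, 0.78, 0.0]
contact_force: [-0.1, 0.0, -0.2]
gripper_width: 0.008
```

```bash
python3 - <<'E'
from h import *
cv2.imwrite('pics/w10.png',ctrl.read_camera('wrist')); s=ctrl.get_state();print(s['position'],s['contact_force'],s['gripper_width'])
E
```

```text
[0.504863   0.15459355 0.00767577] [-0.72653832  2.4482703  -0.06041595] 0.005667646990395943
```

View pics/w10.png

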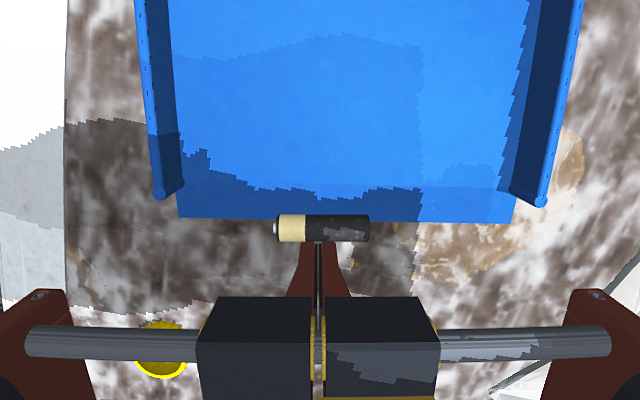

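>>> {"name": "carry_out", "arguments": {"increments": [-0.28,1.27,0,0,0,0,-0.28,1.27,0,0,0,0,-0.28,1.27,0,0,0,0,-0.28,1.27,0,0,0,0,-0.28,1.27,0,0,0,0]}}

```text
clock: 10.02
position: [0.4913, 0.216, 0.0077]
eef_rot: [0.0, 0.625, 0.78, 0.0]
contact_force: [0.2, -0.3, 0.5]
gripper_width: 0.006
```

>>> {"name": "carry_out", "arguments": {"increments": [-0.28,1.27,0,0,0,0,-0.28,1.27,0,0,0,0,-0.28,1.27,0,0,0,0,-0.28,1.27,0,0,0,0,-0.28,1.27,0,0,0,0]}}

```text
clock: 10.65
position: [0.4773, 0.2794, 0.0076]
eef_rot: [0.0, 0.625, 0.78, 0.0]
contact_force: [0.1, 0.1, 0.1]
gripper_width: 0.004
```

>>> {"name": "carry_out", "arguments": {"increments": [0,0,0,0,0,0,0.5,-2,0,0,0,0,0,0,3,0,0,0,0.5,-2,3,0,0,0,0,0,2,0,0,0]}}

```text
clock: 11.28
position: [0.4889, 0.2343, 0.0889]
eef_rot: [0.001, 0.627, 0.779, -0.0]
contact_force: [-0.2, 0.5, -0.4]
gripper_width: 0.004
```

```bash
python3 - <<'E'
from h import *
cv2.imwrite('pics/w11.png',ctrl.read_camera('wrist')); s=ctrl.get_state();print(s['position'],s['contact_force'],s['gripper_width'])
E
```

```text
[0.48983212 0.23577776 0.09104427] [0.56683297 1.16378732 0.8825097 ] 0.002071959702803675
```

View pics/w11.png

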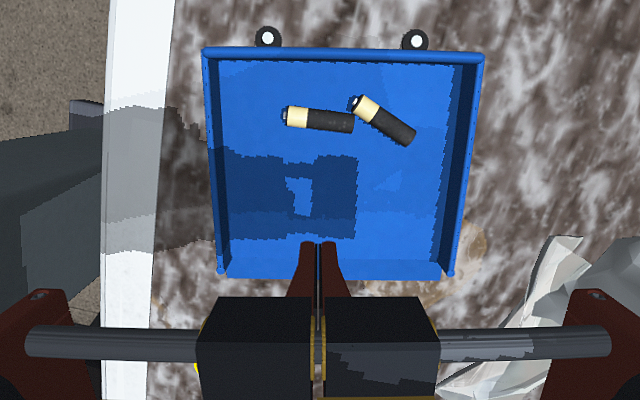

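```bash
python3 - <<'E'
from h import *
sc=ctrl.camera_params('scene');sd=ctrl.camera_params('side')
S=lambda x,y,z=0:w(sc,(230+x/3.6,165+y/3.6),z)
print(S(640,205),S(590,265), w(sd,(180+180/3.3,135+385/3.3)))
im=ctrl.read_camera('side'); cv2.imwrite('pics/s2.png',im)
a=im[135:315,180:420]; cv2.imwrite('pics/sd2.png',cv2.resize(a,None,fx=3.3,fy=3.3,interpolation=2))
E
```

```text
[ 0.3657 -0.0709  0.    ] [0.364  0.0234 0.    ] [0.3685 0.0249 0.    ]
```

View pics/s2.png

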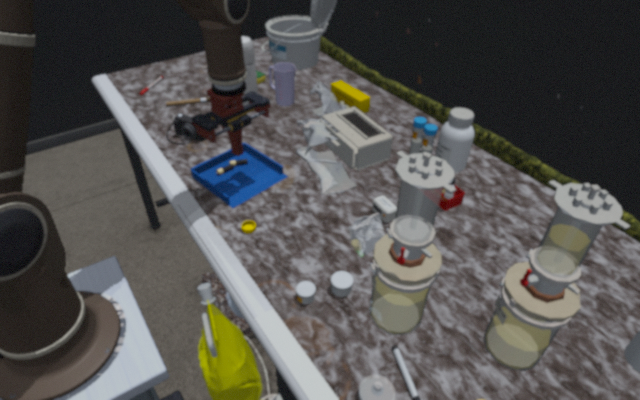

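>>> {"name": "carry_out", "arguments": {"increments": [-1.4,-4,0,0,0,-0.1,-1.4,-4,0,0,0,-0.1,-1.5,-4,0,0,0,-0.1,-1.5,-4,0,0,0,-0.1,-1.5,-4.3,-2,0,0,-0.11]}}

```text
clock: 12.0
position: [0.4143, 0.0336, 0.0676]
eef_rot: [0.001, 0.803, 0.596, 0.001]
contact_force: [-0.4, -0.4, -0.5]
gripper_width: 0.005
```

>>> {"name": "carry_out", "arguments": {"increments": [0,0,-1,0,0,0,0,0,-1,0,0,0,0,0,0,0,0,0,0,0,0,0,0,0,0,0,0,0,0,0]}}

```text
clock: 12.62
position: [0.4149, 0.0361, 0.0479]
eef_rot: [0.0, 0.802, 0.598, 0.0]
contact_force: [0.8, 0.8, -0.1]
gripper_width: 0.009
```

```bash
python3 - <<'E'
from h import *
cv2.imwrite('pics/w12.png',ctrl.read_camera('wrist')); s=ctrl.get_state();print(s['position'],s['contact_force'],s['gripper_width'])
E
```

```text
[0.41483181 0.03598766 0.04791   ] [ 0.26805519  0.64989845 -0.12787836] 0.004102240200832059
```

View pics/w12.png

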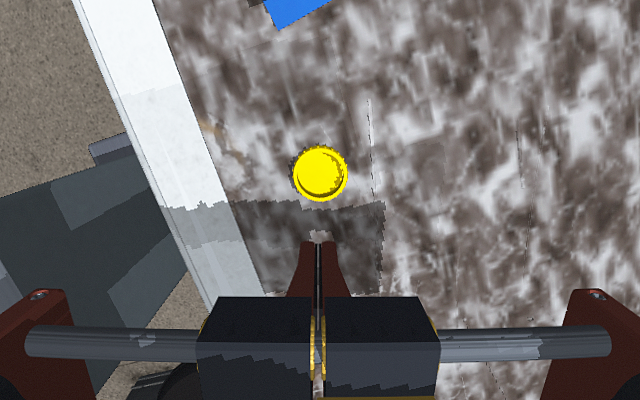

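>>> {"name": "carry_out", "arguments": {"increments": [-0.1,-0.3,-1.5,0,0,0,0,0,-2,0,0,0,0,0,-0.5,0,0,0,0,0,0,0,0,0,0,0,0,0,0,0]}}

```text
clock: 13.3
position: [0.4139, 0.0327, 0.0082]
eef_rot: [0.0, 0.802, 0.598, 0.0]
contact_force: [0.8, -0.3, 0.2]
gripper_width: 0.004
```

>>> {"name": "carry_out", "arguments": {"increments": [0.29,0.96,0,0,0,0,0.29,0.96,0,0,0,0,0.29,0.96,0,0,0,0,0.29,0.96,0,0,0,0,0.29,0.96,0,0,0,0]}}

```text
clock: 13.92
position: [0.4282, 0.0814, 0.0076]
eef_rot: [-0.0, 0.802, 0.598, -0.0]
contact_force: [0.1, -0.5, -0.7]
gripper_width: 0.006
```

```bash
python3 - <<'E'
from h import *
cv2.imwrite('pics/w13.png',ctrl.read_camera('wrist')); s=ctrl.get_state();print(s['position'],s['contact_force'],s['gripper_width'])
E
```

```text
[0.42870301 0.08270101 0.00766478] [1.22215507 0.97083193 0.61483242] 0.005269526571148378
```

View pics/w13.png

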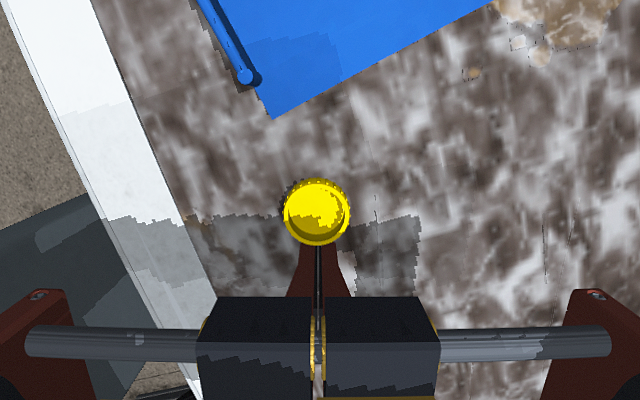

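>>> {"name": "carry_out", "arguments": {"increments": [0.25,0.98,0,0,0,0,0.27,0.97,0,0,0,0,0.29,0.96,0,0,0,0,0.29,0.96,0,0,0,0,0.29,0.96,0,0,0,0]}}

```text
clock: 14.6
position: [0.4421, 0.1296, 0.0077]
eef_rot: [0.0, 0.802, 0.598, 0.0]
contact_force: [0.8, 0.3, 0.3]
gripper_width: 0.004
```

```bash
python3 - <<'E'
from h import *
cv2.imwrite('pics/w14.png',ctrl.read_camera('wrist')); s=ctrl.get_state();print(s['position'],s['contact_force'],s['gripper_width'])
E
```

```text
[0.44256967 0.13100197 0.00769343] [0.67051732 0.48079403 0.32228161] 0.007597133173065911
```

View pics/w14.png

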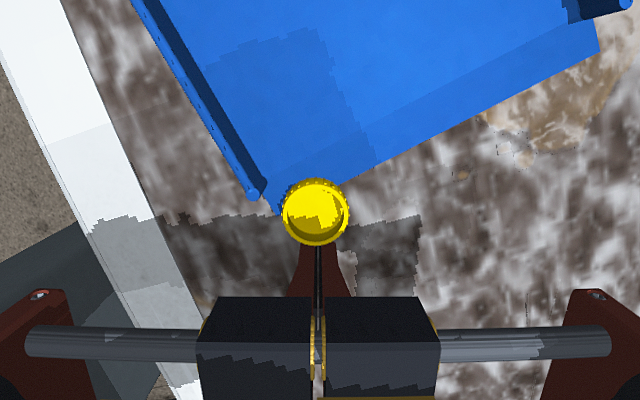

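>>> {"name": "carry_out", "arguments": {"increments": [0.27,0.97,0,0,0,0,0.29,0.96,0,0,0,0,0.29,0.96,0,0,0,0,0.29,0.96,0,0,0,0,0.29,0.96,0,0,0,0]}}

```text
clock: 15.28
position: [0.4564, 0.1776, 0.0076]
eef_rot: [0.0, 0.802, 0.598, -0.0]
contact_force: [-0.4, -0.7, 0.3]
gripper_width: 0.001
```

```bash
python3 - <<'E'
from h import *
cv2.imwrite('pics/w15.png',ctrl.read_camera('wrist')); s=ctrl.get_state();print(s['position'],s['contact_force'],s['gripper_width'])
E
```

```text
[0.45685958 0.17922057 0.00773757] [ 1.4750485   1.33744723 -0.12902217] 0.00460765698830977
```

View pics/w15.png

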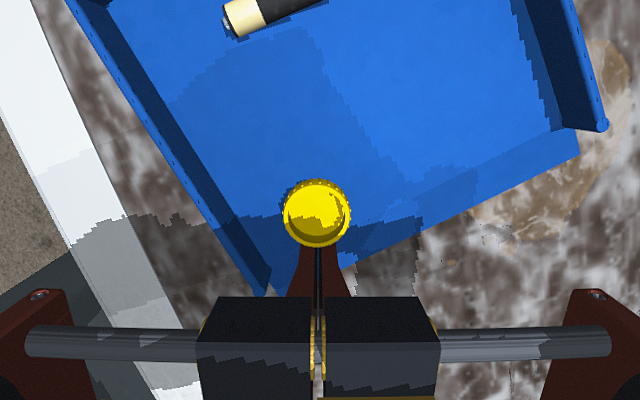

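>>> {"name": "carry_out", "arguments": {"increments": [0.27,0.97,0,0,0,0,0.29,0.96,0,0,0,0,0.29,0.96,0,0,0,0,0.29,0.96,0,0,0,0,0.15,0.5,0,0,0,0]}}

```text
clock: 15.95
position: [0.4693, 0.2213, 0.0076]
eef_rot: [-0.0, 0.802, 0.598, 0.0]
contact_force: [-0.2, 0.9, 0.2]
gripper_width: 0.006
```

>>> {"name": "carry_out", "arguments": {"increments": [0,0,0,0,0,0,-0.6,-1.9,0,0,0,0,0,0,3,0,0,0,0,0,5,0,0,0,0,0,5,0,0,0]}}

```text
clock: 16.58
position: [0.4622, 0.1991, 0.1386]
eef_rot: [0.0, 0.802, 0.597, -0.001]
contact_force: [0.4, 0.5, 0.2]
gripper_width: 0.006
```

>>> {"name": "carry_out", "arguments": {"increments": [0,-3,3,0,0,0,0,-3,0,0,0,0,0,0,0,0,0,0,0,0,0,0,0,0,0,0,0,0,0,0]}}

```text
clock: 17.2
position: [0.4627, 0.1419, 0.1672]
eef_rot: [-0.0, 0.802, 0.598, -0.0]
contact_force: [-0.0, 0.5, -0.5]
gripper_width: 0.008
```

```bash
python3 - <<'E'
from h import *
wr=ctrl.camera_params('wrist')
a=ctrl.read_camera('wrist');cv2.imwrite('pics/w16.png',a); s=ctrl.get_state();print(s['position'],s['contact_force'],s['gripper_width'])
t=np.array([.976,.216]);n=np.array([-.216,.976]);o=np.array([.497,.261])
P=lambda x,y,z:[*(o+x*t+y*n),z]
for q in proj(wr,[P(-.085,-.065,.002),P(.085,-.065,.002),P(.085,.08,.002),P(-.085,.08,.002)]): cv2.circle(a,tuple(int(v) for v in q),3,(0,0,255),-1)
cv2.imwrite('pics/w16b.png',a)
im=ctrl.read_camera('side'); cv2.imwrite('pics/sd3.png',cv2.resize(im[135:315,180:420],None,fx=3.3,fy=3.3,interpolation=2))
E
```

```text
[0.46278289 0.14196123 0.16723946] [ 0.4928883 -0.2000536  0.0041083] 0.0062105470694268135
```

View pics/w16b.png

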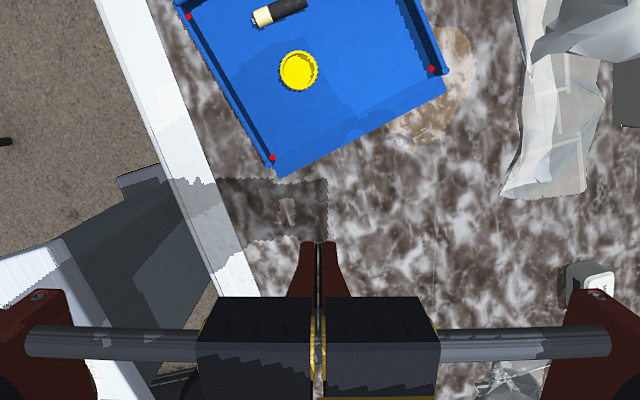

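View pics/sd3.png

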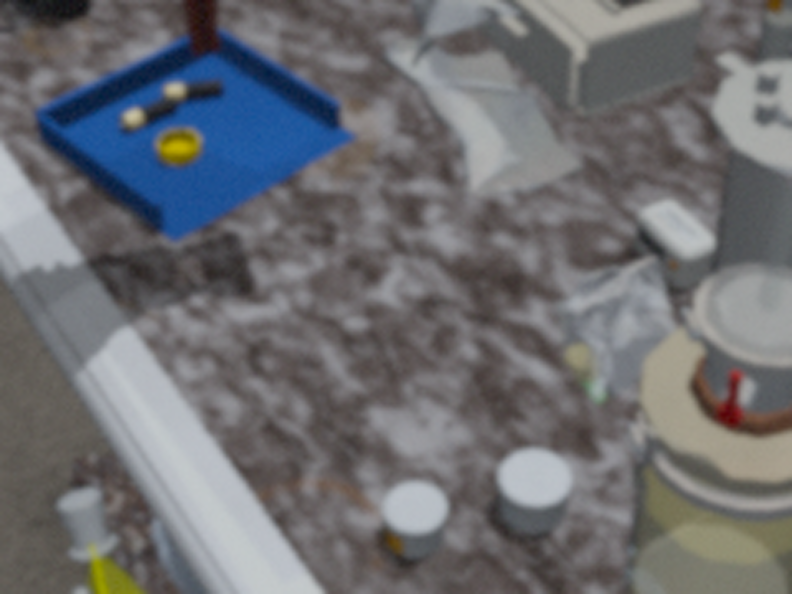

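All three pieces lie deep inside the pan: the cap is at about (298,70) in the wrist view, and the batteries are behind it. The pots and the pH meter are at the same pixels in the side view as at the start.

```bash
python3 -c "
from rig import ctrl
print(ctrl.finish_job())"
```

```text
the job is handed in; nothing more can be done
None
```

Both batteries and the yellow cap are in the litter pan. I swept them in one at a time along the table with closed fingers: battery_1, battery_2, then the cap, at about 0.1 m/s.

**Litter:** The last wrist and side pictures showed all three well past the lip and between the walls. I judged this from the pictures and gave no final coordinates. While going in, battery_2 nudged battery_1 and turned it; both ended near the back of the pan.

**Pots and pH meter:** In the last side picture they stood at the same pixels as at the start.

**Robot:** The arm was lifted clear, with the TCP about 17 cm above the table and nothing touching. The force readings I saw never went above about 4 N. I handed the job in at about 17.3 s. No check failed, and the hand-in reports no verdict.

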